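Sweep the offcuts from the tubing vise bed into its chip tray

TASK

Take the wide bench brush by its blue grip and sweep both scrap offcuts (the brass hex stub and the copper pipe ring) off the bed of the tubing vise into the red tray at its front; keep the fingers off the scrap. Then stand the brush back on the bench on its bristles, clear of the vise and its tray, and let go.

Things in the scene. Friction and masses are not known exactly. Their poses are not given: they have to be found in the camera images.
- brush: Wide bench brush standing on the bench beside the vise, 0.22 kg. Origin: centre of its underside; z up. Head 36 mm along x, 110 mm along y: stiff unyielding black bristles 0-30 mm high, wooden block 30-45 mm. Blue grip 45-95 mm high, 24 mm thick along x, 80 mm along y, centred. Front and back alike. A white vial rack (60 x 110 x 55 mm) stands on the vise's other side; not needed.
- vise: Fixed grey tubing vise, may be turned. Origin on the bench (z = 0) under the bed; x from tray to jaws, z up. Bed top 30 mm high, x -80 to 95 mm, between blue rails: inner faces y = +-65, outer +-77, tops 50 mm high. Jaws x 95-153, 66 mm high; screw to x 185. Red tray meets the bed's open front edge: inside x -166 to -80, y +-65, floor 6 high, walls 45 high, front face x -170.
- stub: Scrap: brass hex bar offcut, 24 mm across flats, 18 mm tall, 76 g, lying flat on the bed, centre at vise x -45 to 5 mm, y within 45 mm of the middle. Origin: its centre.
- ring: Scrap: copper pipe offcut, 28 mm outside diameter, 3 mm wall, 18 mm tall, 40 g, on its cut end on the bed's other half, centre at vise x -45 to 5 mm, y within 45 mm of the middle. Origin: its centre.
Things that resemble listed ones, but are neither listed nor needed, are in the scene too. Of the things that look like the brush, the smaller one is meant.

How it is judged:
On the way, in this order (a step that is already met when the one before it is completed fails the run):
1. the brush is held by the fingers, off the bench (height (world z) of brush above 0.02 m and contact force between the fingers and brush above 1 N), for 0.2 s.
2. both scrap pieces are in the tray (x of stub in the frame of vise between -0.166 and -0.082 m and y of stub in the frame of vise between -0.065 and 0.065 m and z of each of stub, ring in the frame of vise below 0.045 m and x of ring in the frame of vise between -0.166 and -0.082 m and y of ring in the frame of vise between -0.065 and 0.065 m), for 0.2 s.
At the end, for the whole second after the job is handed in: Both scrap pieces lie still inside the tray (centres within its inner outline, below its rim); the brush stands still and let go on its bristles on the bench (less than 10 mm high, within 10 degrees of upright), beside the vise and tray, not in or on them (all of step 2 and linear speed of each of stub, ring, brush below 0.02 m/s and height (world z) of brush below 0.01 m and angle between brush's own z axis and vertical below 0.17 rad and (y of brush in the frame of vise above 0.09 m or y of brush in the frame of vise below -0.09 m or x of brush in the frame of vise below -0.18 m or x of brush in the frame of vise above 0.17 m)); the robot touches nothing.
It fails at once if the fingers or the arm touch a scrap piece (contact force between any of the fingers, the arm and stub above 0.5 N or contact force between any of the fingers, the arm and ring above 0.5 N).
It also fails if it takes over 54 s, if anything falls off the work surface, if the arm or the gripper's body presses on something with over 40 N, if the wrist force passes 120 N, or if a joint passes its speed limit or range.

ROBOT

A 6-joint arm with a two-finger parallel gripper is mounted at the origin on the work surface. World frame = base frame: x ahead of the robot, y to its left, z up, the work surface at z = 0. Lengths are in m, angles in rad, forces in N, time in s.
With the tool pointing down it reaches from about 0.3 to 1 m from the base axis. Payload 5.1 kg.
Tool frame: the origin (TCP) lies between the finger pads; the fingertips stand 11 mm ahead of it and the grasp point (between the pads) lies 8 mm behind it; z points along the fingers, y is the line along which they close (so a half turn about z gives the same grasp; the last joint's range is limited). The gripper opens to 95 mm and grips with 3 to 60 N. Pads are 20 mm wide; open, the fingers measure 119 mm over their backs; the gripper's body (75 mm by 180 mm) begins 59 mm behind the grasp point.
Start: joints at [-1.318, 0.124, 1.65, -0, 1.367, -0.083], TCP at [0.214, -0.614, 0.226] pointing down, gripper open.
Joint ranges: [-2.61, 2.61], [-1.02, 2.33], [0.03, 2.71], [-1.35, 4.49], [0.32, 2.68], [-2.91, 2.91]. Speed limits (rad/s): [2.57, 2.57, 3.14, 3.14, 3.14, 3.14].

INTERFACE

Orientations are given as a unit quaternion [x, y, z, w].
In Python, from cell import bot gives the robot as it stands. The module is installed in compiled form; this text tells all that it offers.
- The arm moves only by the tool send_rows, never from a script. Its argument "deltas" is a list of rows, each an object of numbers: "tx", "ty", "tz": the shift along the tool's x, y, z in cm; "roll": the turn about the tool's z in degrees; "fingers": the finger opening in cm, from 0 to 9.51. A call has 1 to 20 rows; each row shifts and turns the commanded pose from where the row before left it, along the tool's axes as they then stand; what a row does not reach is not made up. A row lasts 1/10 s, in which the tool goes at most 50 mm and 8.59 degrees, less where a joint would pass 70% of its speed; a pose out of reach is approached as far as the arm can. A call with a gripper value outside its range is refused whole. The fingers move at their own pace and stop on an object; "newtons" is the grip in N (left out, the last holds). Time passes only in rows, so rows that do not move let the fingers close. It gives the time, the measured TCP pose, the force, the opening and the grip force at its end, in the units of the state.
- bot.observe(): the state, without advancing time (a new reading comes with each control period).
- bot.snapshot(name): name is "side" or "top"; returns the picture (420x560x3 uint8, blue, green, red); there is no depth.
- bot.camera_model(name): a dict with "intrinsics" (3x3 intrinsics, pixels), "eye" and "rotation" of the camera in the world. Camera axes: x right, y down, z forward; pixel columns grow to the right and rows downward; lengths in m; the calibration is good to about 2 mm. A picture is of the moment at which its call begins. camera_model takes no time and is no camera call.
- bot.close_job(): hands the job in; it is judged then, once.
Trained networks look in the newest picture that a camera, given by its name, has taken for a name from the list of things; names that differ only in an ending like _2 or _b are one class to them, and where a whole thing is asked for, a point or a joint stands for the part that bears it (a point fixed in the world has none). Each returns a list of dicts, best first, with "score" (0 to 1); they miss things now and then, are a little off and sometimes report something else, mostly with a low value. They report only what shows in the picture. A call takes as long as a camera call. They do not tell look-alikes from the thing itself.
- bot.find_in(name, camera): "bbox" ([left, top, right, bottom] in pixels, round what is visible of it).
- bot.pinpoint(name, camera): "location" ([column, row] in pixels: a listed point, or the origin of a listed thing).
The state is a dict: "time": time; "joint_pos": joint angles; "joint_velocities": joint speeds; "joint_efforts": joint torques, N m; "tcp_pos": TCP position; "orientation": TCP orientation; "contact_force": force on the tool from outside, world axes, zero at the start; "torque": the same for the moment, N m; "opening": opening from 0.0 (shut) to 1.0 (fully open); "finger_force": force on a finger pad.
Only numpy, scipy, OpenCV 4.12 (cv2) and the standard library are available. Lean on these libraries where they do the work, as an engineer would, in place of code of your own. Each camera call takes 0.05 s, during which the arm holds its last target. There are 200 camera calls.

## Working session

There is one attempt and no reset: what is moved stays moved. The work goes in short steps, Python scripts to look and compute and a tool call to move; the robot and the scene stay as the last step left them, time stands still between calls to the robot, and variables do not carry over. Pictures are saved under pics/ and viewed, at most 10 in all, crops included, and the job is handed in when it is done.

Besides the shell and the picture viewer there is one more tool, called as name(argument=value, ...) on one line, values as JSON. send_rows: Moves the arm, as the interface text tells. Its arguments: {"type":"object","properties":{"deltas":{"type":"array"},"newtons":{"type":"number"}},"required":["deltas"]}

```bash
mkdir -p pics; cat > h.py <<'E'
import numpy as np, cv2
from cell import bot
def ray(cam,px):
    m=bot.camera_model(cam);K=np.array(m["intrinsics"]);R=np.array(m["rotation"]);e=np.array(m["eye"])
    d=R@np.linalg.solve(K,[px[0],px[1],1]);return e,d
def at(cam,px,z):
    e,d=ray(cam,px);return (e+d*(z-e[2])/d[2])
def proj(cam,p):
    m=bot.camera_model(cam);K=np.array(m["intrinsics"]);R=np.array(m["rotation"]);e=np.array(m["eye"])
    q=K@(R.T@(np.array(p)-e));return q[:2]/q[2]
E
python3 - <<'E'
from h import *
np.set_printoptions(precision=4,suppress=True)
for c in("top","side"):
    im=bot.snapshot(c);cv2.imwrite(f"pics/{c}0.png",im)
    print(c,bot.camera_model(c))
    for n in("brush","vise","stub","ring"):
        z=dict(brush=0,vise=0,stub=.039,ring=.039)[n]
        for r in bot.pinpoint(n,c)[:4]:print(n,r,at(c,r["location"],z))
        print([(np.round(r["bbox"]),round(r["score"],2)) for r in bot.find_in(n,c)[:4]])
print(bot.observe())
E
```

```text
top {'intrinsics': array([[398.011 ,   0.    , 267.9221],
       [  0.    , 398.011 , 212.5369],
       [  0.    ,   0.    ,   1.    ]]), 'eye': array([ 0.276 , -0.0249,  0.9021]), 'rotation': array([ 0.7093, -0.697 ,  0.073 , -0.076 ])}Traceback (most recent call last):
  File "<stdin>", line 8, in <module>
  File "h.py", line 7, in at
    e,d=ray(cam,px);return (e+d*(z-e[2])/d[2])
        ~~~^^^^^^^^
  File "h.py", line 5, in ray
    d=R@np.linalg.solve(K,[px[0],px[1],1]);return e,d
      ~^~~~~~~~~~~~~~~~~~~~~~~~~~~~~~~~~~~
ValueError: matmul: Input operand 1 has a mismatch in its core dimension 0, with gufunc signature (n?,k),(k,m?)->(n?,m?) (size 3 is different from 4)
```

View pics/top0.png

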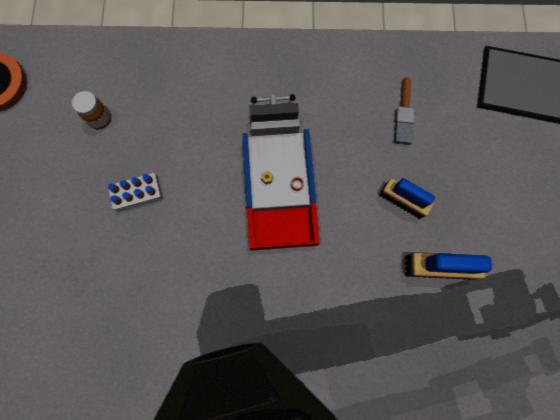

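The top view shows the vise at (280,185), with the stub at (267,177) and the ring at (297,184) on its bed and the red tray at (283,227). Two things could be taken for the brush: a small one at (408,197) and a larger one at (450,265). There is also a paint-brush-like tool at (405,110). The smaller one at (408,197) is the one meant. The camera's rotation is given as a quaternion, so I'm fixing the helper.

```bash
sed -i 's/R=np.array(m\["rotation"\])/R=Rot.from_quat(m["rotation"]).as_matrix()/; 1a from scipy.spatial.transform import Rotation as Rot' h.py
python3 - <<'E'
from h import *
np.set_printoptions(precision=4,suppress=True)
for c in("top","side"):
    im=bot.snapshot(c);cv2.imwrite(f"pics/{c}0.png",im)
    print(c,bot.camera_model(c))
    for n in("brush","vise","stub","ring"):
        z=dict(brush=0,vise=0,stub=.039,ring=.039)[n]
        for r in bot.pinpoint(n,c)[:4]:print(n,np.array(r["location"]),round(r["score"],2),at(c,r["location"],z))
        print([(np.round(r["bbox"]),round(r["score"],2)) for r in bot.find_in(n,c)[:4]])
print(bot.observe())
t=cv2.imread("pics/top0.png");cv2.imwrite("pics/crop0.png",np.hstack([cv2.resize(t[90:260,235:331],None,fx=3.5,fy=3.5,interpolation=2),cv2.resize(t[130:300,370:500],None,fx=3.5,fy=3.5,interpolation=2)]))
E
```

```text
top {'intrinsics': array([[398.011 ,   0.    , 267.9221],
       [  0.    , 398.011 , 212.5369],
       [  0.    ,   0.    ,   1.    ]]), 'eye': array([ 0.276 , -0.0249,  0.9021]), 'rotation': array([ 0.7093, -0.697 ,  0.073 , -0.076 ])}
brush [403.6 202.1] 0.61 [ 0.4996 -0.3348  0.    ]
brush [435.  268.9] 0.59 [ 0.3462 -0.397   0.    ]
[(array([378., 178., 434., 214.]), 0.77), (array([407., 252., 491., 278.]), 0.72)]
vise [278.6 175.2] 0.56 [ 0.56   -0.0429  0.    ]
[(array([245.,  94., 316., 249.]), 0.67)]
stub [268.4 175. ] 0.57 [ 0.5478 -0.0191  0.039 ]
[(array([261., 174., 273., 181.]), 0.56)]
ring [277.8 177.6] 0.66 [ 0.5421 -0.0404  0.039 ]
ring [296.9 182.2] 0.4 [ 0.532  -0.0836  0.039 ]
[(array([291., 175., 301., 192.]), 0.44)]
side {'intrinsics': array([[472.7217,   0.    , 282.1854],
       [  0.    , 472.7217, 207.3588],
       [  0.    ,   0.    ,   1.    ]]), 'eye': array([0.0442, 0.6379, 0.6761]), 'rotation': array([-0.2573,  0.862 , -0.4191,  0.1228])}
brush [337.6 160.7] 0.83 [ 0.498  -0.3308  0.    ]
brush [400.2 164.9] 0.78 [ 0.3518 -0.4032  0.    ]
brush [274.8 1
[... 162 characters left out ...]
0.    ]
[(array([178., 159., 340., 254.]), 0.82)]
stub [253.8 202.3] 0.57 [ 0.5465 -0.0219  0.039 ]
[(array([248., 199., 258., 211.]), 0.58)]
[(array([271., 186., 283., 199.]), 0.48)]
{'time': 1.0, 'joint_pos': array([-1.3176,  0.1238,  1.6503, -0.    ,  1.3675, -0.0826]), 'joint_velocities': array([ 0.0019, -0.0016,  0.0009,  0.0005, -0.0008,  0.0019]), 'joint_efforts': array([  0.0014, -41.759 , -36.0237,   0.0778,   0.0429,  -0.    ]), 'tcp_pos': array([ 0.2142, -0.6137,  0.2257]), 'orientation': array([ 0.9859,  0.1671, -0.    ,  0.    ]), 'contact_force': array([ 0.7738,  0.3643, -0.1413]), 'torque': array([ 0.0168, -0.0065, -0.0103]), 'finger_force': 0.0, 'opening': 1.0008308830721528}
```

View pics/side0.png

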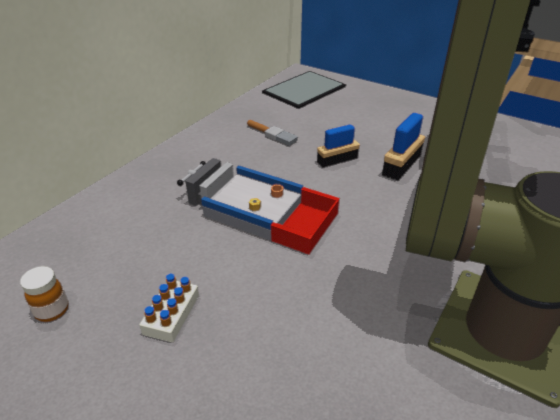

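View pics/crop0.png

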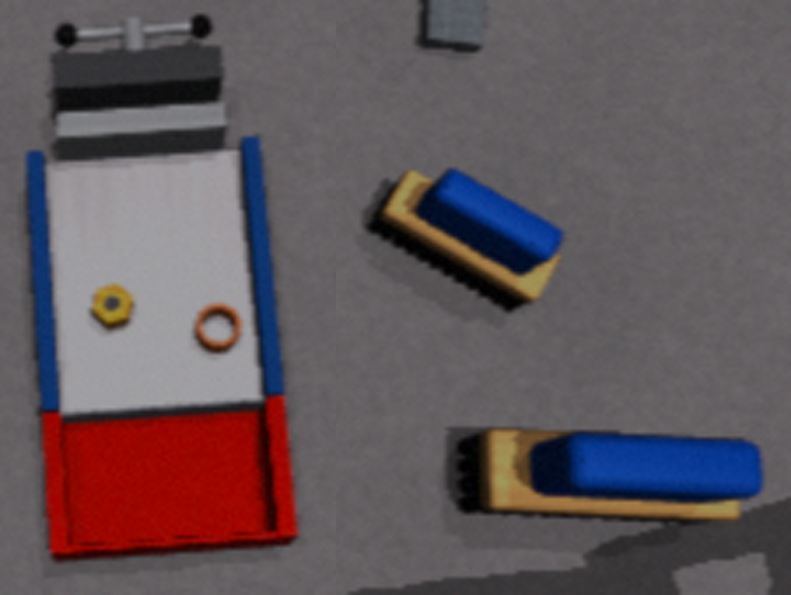

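The crop confirms it. The small brush, wooden block with a blue grip at (408,197), is the right one, the bigger brush sits below right, and the stub and ring are on the bed. Next I'm fitting poses from the crop corners.

```bash
python3 - <<'E'
from h import *
from scipy.optimize import least_squares
np.set_printoptions(precision=4,suppress=True)
def fit(c,pts,x0):
    def W(v,p): a=v[2];return np.array([v[0]+np.cos(a)*p[0]-np.sin(a)*p[1],v[1]+np.sin(a)*p[0]+np.cos(a)*p[1],p[2]])
    f=lambda v:np.concatenate([proj(c,W(v,p))-np.array(u) for u,p in pts])
    r=least_squares(f,x0);print(r.x,np.degrees(r.x[2]),"res",r.fun);return r.x
L=lambda u,v:(235+u/3.5,90+v/3.5)
R=lambda u,v:(370+(u-336)/3.5,130+v/3.5)
v=fit("top",[(L(27,153),(.095,.077,.05)),(L(260,137),(.095,-.077,.05)),(L(40,411),(-.08,.077,.05)),(L(283,393),(-.08,-.077,.05)),(L(45,160),(.095,.065,.05))],[.55,-.04,0])
b=fit("top",[(R(410,170),(.018,.055,.045)),(R(383,212),(-.018,.055,.045)),(R(530,300),(-.018,-.055,.045))],[.5,-.33,-.5])
c,s=np.cos(v[2]),np.sin(v[2])
inv=lambda p:np.array([[c,s],[-s,c]])@(np.array(p)[:2]-v[:2])
for n,u in(("stub",L(112,304)),("ring",L(218,325))):
    w=at("top",u,.045);print(n,w,inv(w))
print("brush in vise",inv(b[:2]))
print("tray front corners px",[proj("top",(v[0]+c*-.17-s*y,v[1]+s*-.17+c*y,.045)) for y in(.069,-.069)], L(52,557),L(296,540))
q=bot.observe()["orientation"];print(Rot.from_quat(q).as_matrix())
# side crop for brush & vise check
E
```

```text
[ 0.5539 -0.0425  0.0888] 5.090715043455533 res [-0.5685  0.0801 -0.0587  0.1122  0.3043  0.8226  0.7529  1.0726 -0.4741
 -2.2743]
[ 0.5005 -0.3306 -0.5548] -31.78945386488087 res [-0.4893 -1.0699 -0.6603 -0.0297  1.1291  1.0294]
stub [ 0.5415 -0.016   0.045 ] [-0.01    0.0275]
ring [ 0.5287 -0.084   0.045 ] [-0.0288 -0.0391]
brush in vise [-0.0788 -0.2823]
tray front corners px [array([253.0532, 249.0418]), array([316.6787, 244.5042])] (249.85714285714286, 249.14285714285714) (319.57142857142856, 244.28571428571428)
[[ 0.9441  0.3296  0.    ]
 [ 0.3296 -0.9441 -0.    ]
 [-0.      0.     -1.    ]]
```

send_rows(deltas=[{"tx":3.03,"ty":-1.44,"fingers":9.5},{"tx":3.03,"ty":-1.44},{"tx":3.03,"ty":-1.44},{"tx":3.03,"ty":-1.44},{"tx":3.03,"ty":-1.44},{"tx":3.03,"ty":-1.44},{"tx":3.03,"ty":-1.44},{"tx":3.03,"ty":-1.44},{"tx":3.03,"ty":-1.44},{"tx":3.03,"ty":-1.44},{"tx":3.03,"ty":-1.44},{"tx":3.03,"ty":-1.44},{"roll":-7.8},{"roll":-7.8},{"roll":-7.8},{"roll":-7.8},{"roll":-7.8},{"tz":0}])

```text
invalid input
```

```bash
python3 - <<'E'
from h import *
np.set_printoptions(precision=4,suppress=True)
o=bot.observe();print(o["tcp_pos"],Rot.from_quat(o["orientation"]).as_matrix(),o["contact_force"],o["time"])
b=np.array([.5005,-.3306]);a=-.5548;Rm=np.array([[np.cos(a),-np.sin(a)],[np.sin(a),np.cos(a)]])
ims=[]
for c in("side","top"):
    im=bot.snapshot(c);S=4;u0,v0=(300,100) if c=="side" else (360,130)
    k=cv2.resize(im[v0:v0+100,u0:u0+95],None,fx=S,fy=S,interpolation=2)
    for x,y,z,col in((.018,.055,.045,0),(-.018,.055,.045,0),(-.018,-.055,.045,0),(.018,-.055,.045,0),(.012,.04,.095,1),(-.012,.04,.095,1),(-.012,-.04,.095,1),(.012,-.04,.095,1),(-.018,.055,0,2),(.018,.055,0,2),(-.018,-.055,0,2)):
        w=b+Rm@[x,y];p=(proj(c,(w[0],w[1],z))-[u0,v0])*S+S/2
        cv2.circle(k,tuple(int(t) for t in p),3,[(0,0,255),(0,255,0),(255,0,255)][col],-1)
    ims.append(k)
cv2.imwrite("pics/chk1.png",np.hstack(ims))
E
```

```text
[ 0.2142 -0.6137  0.2257] [[ 0.9441  0.3296  0.    ]
 [ 0.3296 -0.9441 -0.    ]
 [-0.      0.     -1.    ]] [ 0.7738  0.3643 -0.1413] 1.0
```

View pics/chk1.png

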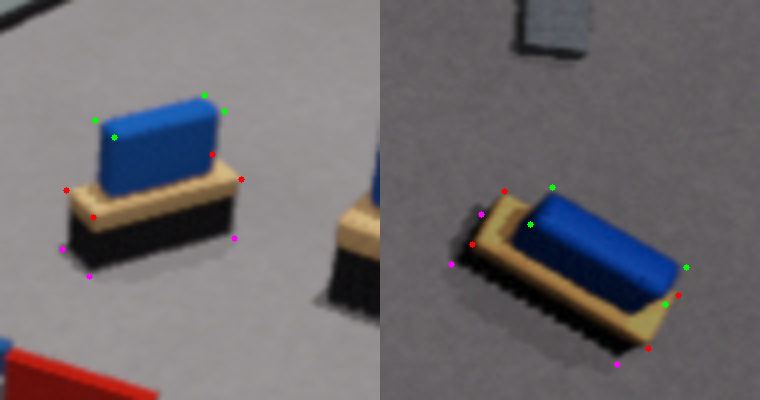

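The overlay matches the brush in both views to about 2 mm. The move was refused, so I'll resend it with every field given.

send_rows(deltas=[{"tx":3.03,"ty":-1.44,"tz":0,"roll":0,"fingers":9.5},{"tx":3.03,"ty":-1.44,"tz":0,"roll":0,"fingers":9.5},{"tx":3.03,"ty":-1.44,"tz":0,"roll":0,"fingers":9.5},{"tx":3.03,"ty":-1.44,"tz":0,"roll":0,"fingers":9.5},{"tx":3.03,"ty":-1.44,"tz":0,"roll":0,"fingers":9.5},{"tx":3.03,"ty":-1.44,"tz":0,"roll":0,"fingers":9.5},{"tx":3.03,"ty":-1.44,"tz":0,"roll":0,"fingers":9.5},{"tx":3.03,"ty":-1.44,"tz":0,"roll":0,"fingers":9.5},{"tx":3.03,"ty":-1.44,"tz":0,"roll":0,"fingers":9.5},{"tx":3.03,"ty":-1.44,"tz":0,"roll":0,"fingers":9.5},{"tx":3.03,"ty":-1.44,"tz":0,"roll":0,"fingers":9.5},{"tx":3.03,"ty":-1.44,"tz":0,"roll":0,"fingers":9.5},{"tx":0,"ty":0,"tz":0,"roll":-7.8,"fingers":9.5},{"tx":0,"ty":0,"tz":0,"roll":-7.8,"fingers":9.5},{"tx":0,"ty":0,"tz":0,"roll":-7.8,"fingers":9.5},{"tx":0,"ty":0,"tz":0,"roll":-7.8,"fingers":9.5},{"tx":0,"ty":0,"tz":0,"roll":-7.8,"fingers":9.5},{"tx":0,"ty":0,"tz":0,"roll":0,"fingers":9.5}], newtons=40)

```text
time: 2.9
tcp_pos: [0.5005, -0.3307, 0.2257]
orientation: [0.874, 0.487, 0.0, 0.0]
contact_force: [-0.2, 0.5, 0.7]
opening: 1.001
finger_force: 0.0
```

send_rows(deltas=[{"tx":0,"ty":0,"tz":3,"roll":0,"fingers":9.5},{"tx":0,"ty":0,"tz":4,"roll":0,"fingers":9.5},{"tx":0,"ty":0,"tz":4,"roll":0,"fingers":9.5},{"tx":0,"ty":0,"tz":3,"roll":0,"fingers":9.5},{"tx":0,"ty":0,"tz":1.9,"roll":0,"fingers":9.5},{"tx":0,"ty":0,"tz":0,"roll":0,"fingers":9.5},{"tx":0,"ty":0,"tz":0,"roll":0,"fingers":5},{"tx":0,"ty":0,"tz":0,"roll":0,"fingers":3},{"tx":0,"ty":0,"tz":0,"roll":0,"fingers":1.5},{"tx":0,"ty":0,"tz":0,"roll":0,"fingers":1.5},{"tx":0,"ty":0,"tz":0,"roll":0,"fingers":1.5},{"tx":0,"ty":0,"tz":0,"roll":0,"fingers":1.5},{"tx":0,"ty":0,"tz":0,"roll":0,"fingers":1.5}], newtons=40)

```text
time: 4.2
tcp_pos: [0.5005, -0.3307, 0.0668]
orientation: [0.874, 0.487, 0.0, 0.0]
contact_force: [0.0, 0.6, 0.6]
opening: 0.465
finger_force: 0.0
```

send_rows(deltas=[{"tx":0,"ty":0,"tz":0,"roll":0,"fingers":1},{"tx":0,"ty":0,"tz":0,"roll":0,"fingers":1},{"tx":0,"ty":0,"tz":0,"roll":0,"fingers":1},{"tx":0,"ty":0,"tz":0,"roll":0,"fingers":1},{"tx":0,"ty":0,"tz":0,"roll":0,"fingers":1},{"tx":0,"ty":0,"tz":0,"roll":0,"fingers":1},{"tx":0,"ty":0,"tz":0,"roll":0,"fingers":1}], newtons=40)

```text
time: 4.9
tcp_pos: [0.5005, -0.3307, 0.0666]
orientation: [0.874, 0.487, -0.0, -0.0]
contact_force: [0.6, -0.9, -0.7]
opening: 0.25
finger_force: 40.0
```

send_rows(deltas=[{"tx":0,"ty":0,"tz":-1.5,"roll":0,"fingers":1},{"tx":0,"ty":0,"tz":-2.5,"roll":0,"fingers":1},{"tx":0,"ty":0,"tz":-3,"roll":0,"fingers":1},{"tx":0,"ty":0,"tz":-3,"roll":0,"fingers":1},{"tx":0,"ty":0,"tz":-2,"roll":0,"fingers":1},{"tx":0,"ty":0,"tz":-1,"roll":0,"fingers":1},{"tx":0,"ty":0,"tz":0,"roll":-4,"fingers":1},{"tx":0,"ty":0,"tz":0,"roll":-6,"fingers":1},{"tx":0,"ty":0,"tz":0,"roll":-6,"fingers":1},{"tx":0,"ty":0,"tz":0,"roll":-6,"fingers":1},{"tx":0,"ty":0,"tz":0,"roll":-6,"fingers":1},{"tx":0,"ty":0,"tz":0,"roll":-5,"fingers":1},{"tx":0,"ty":0,"tz":0,"roll":-3.8,"fingers":1},{"tx":0,"ty":0,"tz":0,"roll":0,"fingers":1},{"tx":0,"ty":0,"tz":0,"roll":0,"fingers":1}], newtons=40)

```text
time: 6.4
tcp_pos: [0.5002, -0.3305, 0.1962]
orientation: [0.676, 0.737, -0.0, -0.001]
contact_force: [0.0, -0.0, -2.1]
opening: 0.254
finger_force: 40.0
```

```bash
python3 - <<'E'
from h import *
np.set_printoptions(precision=4,suppress=True)
o=bot.observe();R=Rot.from_quat(o["orientation"]).as_matrix();t=o["tcp_pos"];print(t,np.degrees(np.arctan2(R[1,1],R[0,1])),o["finger_force"])
V=np.array([.5539,-.0425]);a=.0888;c,s=np.cos(a),np.sin(a)
T=V+np.array([[c,-s],[s,c]])@[.058,-.003]
d=np.array([*(T-t[:2]),0]);print("target",T,"tool delta cm",100*R.T@d)
im=bot.snapshot("side");u0,v0=170,60;S=3
k=cv2.resize(im[v0:v0+190,u0:u0+230],None,fx=S,fy=S,interpolation=2)
def dot(w,col):
    p=(proj("side",w)-[u0,v0])*S+S/2;cv2.circle(k,tuple(int(t) for t in p),3,col,-1)
bz=t[2]-.0668
for x in(-.018,.018):
  for y in(-.055,.055):
    for z in(0,.045):
      w=t[:2]+np.array([[c,-s],[s,c]])@[x,y];dot((*w,bz+z),(255,0,255))
for x,y,z in((.095,.077,.05),(.095,-.077,.05),(-.08,.077,.05),(-.08,-.077,.05),(-.08,.065,.03),(-.08,-.065,.03),(-.01,.0275,.048),(-.0288,-.0391,.048)):
    w=V+np.array([[c,-s],[s,c]])@[x,y];dot((*w,z),(0,255,0))
cv2.imwrite("pics/chk2.png",k)
E
```

```text
[ 0.5002 -0.3305  0.1962] 4.960221650084967 39.951955676078796
target [ 0.6119 -0.0403] tool delta cm [27.9373 13.642   0.0116]
```

View pics/chk2.png

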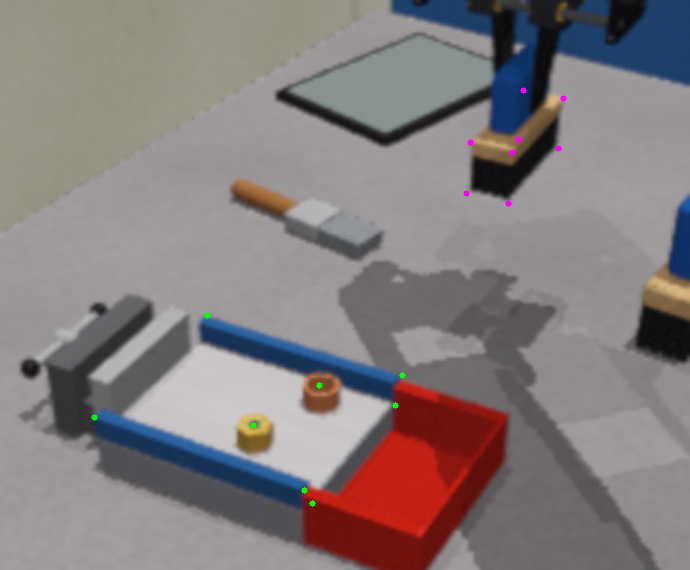

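The brush is held upright at crop (515,145). The scrap is at (255,432) and (322,390), and the vise dots match. Now moving above the bed near the jaws.

send_rows(deltas=[{"tx":1,"ty":0.5,"tz":0,"roll":0,"fingers":1},{"tx":2,"ty":1,"tz":0,"roll":0,"fingers":1},{"tx":3,"ty":1.5,"tz":0,"roll":0,"fingers":1},{"tx":3,"ty":1.5,"tz":0,"roll":0,"fingers":1},{"tx":3,"ty":1.5,"tz":0,"roll":0,"fingers":1},{"tx":3,"ty":1.5,"tz":0,"roll":0,"fingers":1},{"tx":3,"ty":1.5,"tz":0,"roll":0,"fingers":1},{"tx":3,"ty":1.5,"tz":0,"roll":0,"fingers":1},{"tx":3,"ty":1.5,"tz":0,"roll":0,"fingers":1},{"tx":2,"ty":0.8,"tz":0,"roll":0,"fingers":1},{"tx":1.5,"ty":0.4,"tz":0,"roll":0,"fingers":1},{"tx":0.6,"ty":0.4,"tz":0,"roll":0,"fingers":1},{"tx":0,"ty":0,"tz":0,"roll":0,"fingers":1},{"tx":0,"ty":0,"tz":2,"roll":0,"fingers":1},{"tx":0,"ty":0,"tz":2,"roll":0,"fingers":1},{"tx":0,"ty":0,"tz":0,"roll":0,"fingers":1}], newtons=40)

```text
time: 8.05
tcp_pos: [0.6088, -0.0397, 0.1531]
orientation: [0.676, 0.737, -0.002, -0.003]
contact_force: [-0.3, -0.3, -3.5]
opening: 0.249
finger_force: 40.0
```

```bash
python3 - <<'E'
from h import *
np.set_printoptions(precision=4,suppress=True)
o=bot.observe();R=Rot.from_quat(o["orientation"]).as_matrix();t=o["tcp_pos"];print(t,np.degrees(np.arctan2(R[1,1],R[0,1])))
V=np.array([.5539,-.0425]);a=.0888;c,s=np.cos(a),np.sin(a)
print("in vise",np.array([[c,s],[-s,c]])@(t[:2]-V))
A=cv2.resize(bot.snapshot("side")[110:260,170:350],None,fx=2.4,fy=2.4,interpolation=2)
B=cv2.resize(bot.snapshot("top")[90:240,210:360],None,fx=2.4,fy=2.4,interpolation=2)
cv2.imwrite("pics/chk3.png",np.hstack([A,B]))
E
```

```text
[ 0.6088 -0.0397  0.1531] 4.95194147390528
in vise [ 0.055  -0.0021]
```

View pics/chk3.png

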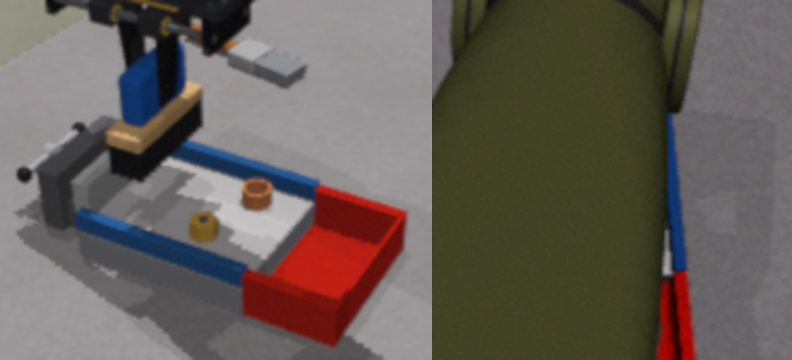

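The side view shows the brush above the bed behind both pieces, between the rails; the stub is at (205,227) and the ring at (258,193). The arm hides the top view. Lowering.

send_rows(deltas=[{"tx":0,"ty":0,"tz":1.2,"roll":0,"fingers":1},{"tx":0,"ty":0,"tz":1.2,"roll":0,"fingers":1},{"tx":0,"ty":0,"tz":1,"roll":0,"fingers":1},{"tx":0,"ty":0,"tz":0.8,"roll":0,"fingers":1},{"tx":0,"ty":0,"tz":0.6,"roll":0,"fingers":1},{"tx":0,"ty":0,"tz":0.5,"roll":0,"fingers":1},{"tx":0,"ty":0,"tz":0,"roll":0,"fingers":1},{"tx":0,"ty":0,"tz":0,"roll":0,"fingers":1}], newtons=40)

```text
time: 8.95
tcp_pos: [0.6115, -0.0389, 0.1039]
orientation: [0.675, 0.738, 0.0, 0.0]
contact_force: [0.3, 0.3, -1.7]
opening: 0.249
finger_force: 40.0
```

```bash
python3 - <<'E'
from h import *
np.set_printoptions(precision=4,suppress=True)
o=bot.observe();print(o["tcp_pos"],o["contact_force"])
A=cv2.resize(bot.snapshot("side")[130:260,170:350],None,fx=4,fy=4,interpolation=2)
cv2.imwrite("pics/chk4.png",A)
E
```

```text
[ 0.6115 -0.0389  0.1039] [ 0.3388  0.3153 -1.6737]
```

View pics/chk4.png

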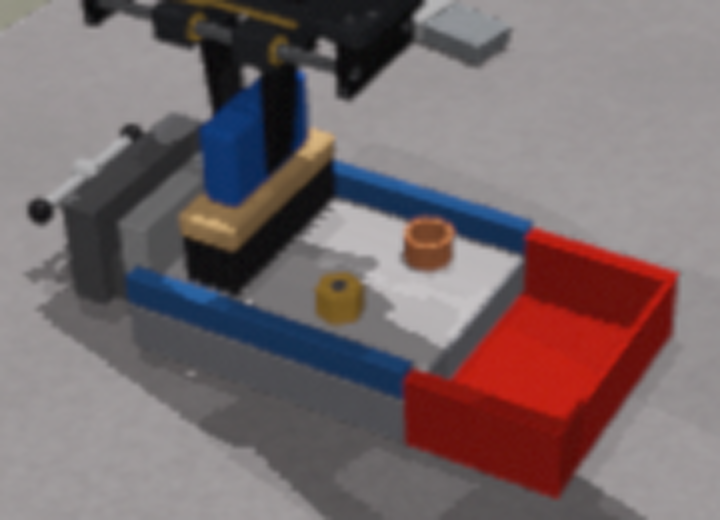

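The brush is inside the rails just above the bed, with both pieces ahead of it. Lowering 4 mm more, then sweeping.

send_rows(deltas=[{"tx":0,"ty":0,"tz":0.2,"roll":0,"fingers":1},{"tx":0,"ty":0,"tz":0.2,"roll":0,"fingers":1},{"tx":0,"ty":0,"tz":0,"roll":0,"fingers":1},{"tx":0,"ty":-0.5,"tz":0,"roll":0,"fingers":1},{"tx":0,"ty":-0.8,"tz":0,"roll":0,"fingers":1},{"tx":0,"ty":-0.8,"tz":0,"roll":0,"fingers":1},{"tx":0,"ty":-0.8,"tz":0,"roll":0,"fingers":1},{"tx":0,"ty":-0.8,"tz":0,"roll":0,"fingers":1},{"tx":0,"ty":-0.8,"tz":0,"roll":0,"fingers":1},{"tx":0,"ty":-0.8,"tz":0,"roll":0,"fingers":1},{"tx":0,"ty":-0.8,"tz":0,"roll":0,"fingers":1}], newtons=40)

```text
time: 10.1
tcp_pos: [0.55, -0.0443, 0.0998]
orientation: [0.675, 0.737, 0.0, 0.0]
contact_force: [1.7, 0.1, -2.0]
opening: 0.252
finger_force: 40.0
```

send_rows(deltas=[{"tx":0,"ty":-0.8,"tz":0,"roll":0,"fingers":1},{"tx":0,"ty":-0.8,"tz":0,"roll":0,"fingers":1},{"tx":0,"ty":-0.8,"tz":0,"roll":0,"fingers":1},{"tx":0,"ty":-0.8,"tz":0,"roll":0,"fingers":1},{"tx":0,"ty":-0.8,"tz":0,"roll":0,"fingers":1},{"tx":0,"ty":-0.8,"tz":0,"roll":0,"fingers":1},{"tx":0,"ty":-0.8,"tz":0,"roll":0,"fingers":1},{"tx":0,"ty":-0.8,"tz":0,"roll":0,"fingers":1},{"tx":0,"ty":-0.8,"tz":0,"roll":0,"fingers":1},{"tx":0,"ty":-0.5,"tz":0,"roll":0,"fingers":1},{"tx":0,"ty":0,"tz":0,"roll":0,"fingers":1},{"tx":0,"ty":0,"tz":0,"roll":0,"fingers":1},{"tx":0,"ty":0,"tz":0,"roll":0,"fingers":1}], newtons=40)

```text
time: 11.4
tcp_pos: [0.4741, -0.051, 0.0998]
orientation: [0.675, 0.738, 0.0, 0.0]
contact_force: [-0.3, -0.7, -2.4]
opening: 0.254
finger_force: 40.0
```

```bash
python3 - <<'E'
from h import *
A=cv2.resize(bot.snapshot("side")[130:260,170:350],None,fx=4,fy=4,interpolation=2)
cv2.imwrite("pics/chk5.png",A)
E
```

```text
(no output)
```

View pics/chk5.png

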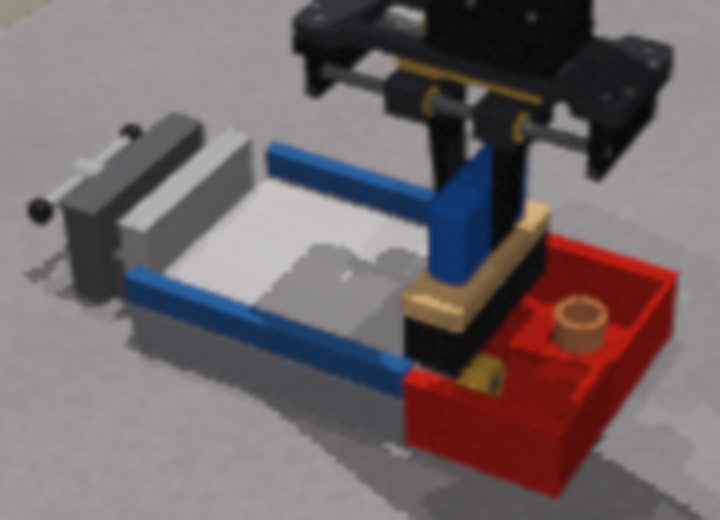

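The ring (580,322) is in the tray. The stub (480,375) has tipped over the edge next to the bristles. I'll push 1.2 cm more to free it, lift and look.

send_rows(deltas=[{"tx":0,"ty":-0.4,"tz":0,"roll":0,"fingers":1},{"tx":0,"ty":-0.4,"tz":0,"roll":0,"fingers":1},{"tx":0,"ty":-0.4,"tz":0,"roll":0,"fingers":1},{"tx":0,"ty":0,"tz":0,"roll":0,"fingers":1},{"tx":0,"ty":0,"tz":0,"roll":0,"fingers":1},{"tx":0,"ty":0,"tz":-1,"roll":0,"fingers":1},{"tx":0,"ty":0,"tz":-2,"roll":0,"fingers":1},{"tx":0,"ty":0,"tz":-3,"roll":0,"fingers":1},{"tx":0,"ty":0,"tz":-3,"roll":0,"fingers":1},{"tx":0,"ty":0,"tz":-1,"roll":0,"fingers":1},{"tx":0,"ty":0,"tz":0,"roll":0,"fingers":1}], newtons=40)

```text
time: 12.55
tcp_pos: [0.4632, -0.0523, 0.2021]
orientation: [0.675, 0.738, 0.001, 0.002]
contact_force: [0.3, 0.4, -2.1]
opening: 0.252
finger_force: 40.0
```

```bash
python3 - <<'E'
from h import *
np.set_printoptions(precision=4,suppress=True)
A=cv2.resize(bot.snapshot("side")[100:260,170:350],None,fx=3.7,fy=3.7,interpolation=2)
cv2.imwrite("pics/chk6.png",A)
V=np.array([.5539,-.0425]);a=.0888;c,s=np.cos(a),np.sin(a)
for n in("stub","ring"):
  for r in bot.pinpoint(n,"side")[:2]:
    w=at("side",r["location"],.016);print(n,r,np.array([[c,s],[-s,c]])@(w[:2]-V))
o=bot.observe();R=Rot.from_quat(o["orientation"]).as_matrix();t=o["tcp_pos"];print(t)
print("to start brush place, tool cm",100*R.T@np.array([.5005-t[0],-.3306-t[1],.0668-t[2]]))
E
```

```text
stub {'location': [289.3, 223.3], 'score': 0.63} [-0.0953  0.0235]
ring {'location': [316.4, 212.7], 'score': 0.7} [-0.1316 -0.0377]
ring {'location': [255.6, 209.5], 'score': 0.57} [-0.0066  0.0167]
[ 0.4609 -0.0518  0.1978]
to start brush place, tool cm [-28.1273   1.5324  13.0748]
```

View pics/chk6.png

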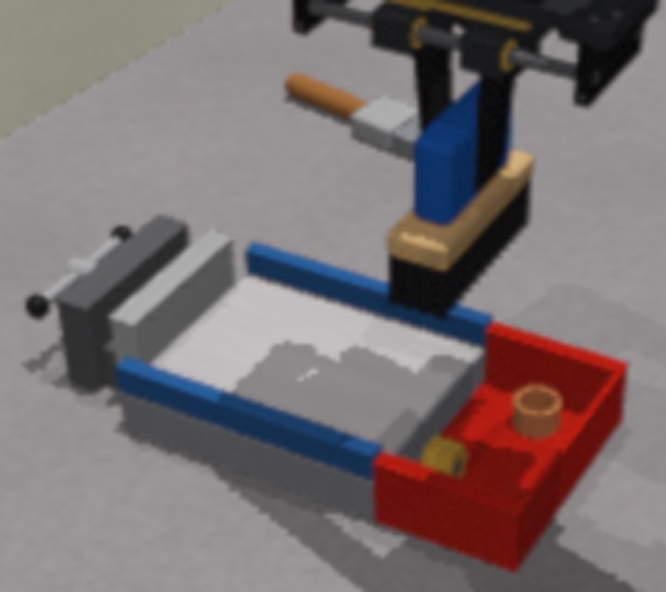

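Both pieces lie in the tray: the stub on its side at (445,457), vise x ≈ -95 mm, and the ring at (537,410), x ≈ -132 mm. Now the brush goes back.

send_rows(deltas=[{"tx":-1,"ty":0.1,"tz":0,"roll":0,"fingers":1},{"tx":-2,"ty":0.1,"tz":0,"roll":0,"fingers":1},{"tx":-3,"ty":0.1,"tz":0,"roll":0,"fingers":1},{"tx":-3,"ty":0.2,"tz":0,"roll":0,"fingers":1},{"tx":-3,"ty":0.2,"tz":0,"roll":0,"fingers":1},{"tx":-3,"ty":0.2,"tz":0,"roll":0,"fingers":1},{"tx":-3,"ty":0.2,"tz":0,"roll":0,"fingers":1},{"tx":-3,"ty":0.2,"tz":0,"roll":0,"fingers":1},{"tx":-3,"ty":0.2,"tz":0,"roll":0,"fingers":1},{"tx":-2.5,"ty":0,"tz":0,"roll":0,"fingers":1},{"tx":-1.5,"ty":0,"tz":0,"roll":0,"fingers":1},{"tx":0,"ty":0,"tz":2,"roll":0,"fingers":1},{"tx":0,"ty":0,"tz":3,"roll":0,"fingers":1},{"tx":0,"ty":0,"tz":3,"roll":0,"fingers":1},{"tx":0,"ty":0,"tz":2,"roll":0,"fingers":1},{"tx":0,"ty":0,"tz":1,"roll":0,"fingers":1},{"tx":0,"ty":0,"tz":0.5,"roll":0,"fingers":1},{"tx":0,"ty":0,"tz":0,"roll":0,"fingers":1},{"tx":0,"ty":0,"tz":0,"roll":0,"fingers":1},{"tx":0,"ty":0,"tz":0,"roll":0,"fingers":1}], newtons=40)

```text
time: 14.7
tcp_pos: [0.5022, -0.3303, 0.0862]
orientation: [0.675, 0.738, 0.0, 0.001]
contact_force: [0.6, -0.6, -1.7]
opening: 0.251
finger_force: 40.0
```

send_rows(deltas=[{"tx":0,"ty":0,"tz":0.7,"roll":0,"fingers":1},{"tx":0,"ty":0,"tz":0.5,"roll":0,"fingers":1},{"tx":0,"ty":0,"tz":0.4,"roll":0,"fingers":1},{"tx":0,"ty":0,"tz":0.3,"roll":0,"fingers":1},{"tx":0,"ty":0,"tz":0,"roll":0,"fingers":1},{"tx":0,"ty":0,"tz":0,"roll":0,"fingers":1},{"tx":0,"ty":0,"tz":0,"roll":0,"fingers":1}], newtons=40)

```text
time: 15.4
tcp_pos: [0.5016, -0.3297, 0.0665]
orientation: [0.675, 0.738, 0.0, 0.0]
contact_force: [-3.4, 2.5, 6.1]
opening: 0.251
finger_force: 40.0
```

Touched down with +6 N. Opening and retreating upward.

send_rows(deltas=[{"tx":0,"ty":0,"tz":0,"roll":0,"fingers":4},{"tx":0,"ty":0,"tz":0,"roll":0,"fingers":6},{"tx":0,"ty":0,"tz":0,"roll":0,"fingers":6},{"tx":0,"ty":0,"tz":0,"roll":0,"fingers":6},{"tx":0,"ty":0,"tz":0,"roll":0,"fingers":6},{"tx":0,"ty":0,"tz":0,"roll":0,"fingers":6},{"tx":0,"ty":0,"tz":0,"roll":0,"fingers":6},{"tx":0,"ty":0,"tz":-1,"roll":0,"fingers":6},{"tx":0,"ty":0,"tz":-3,"roll":0,"fingers":6},{"tx":0,"ty":0,"tz":-4,"roll":0,"fingers":6},{"tx":0,"ty":0,"tz":-4,"roll":0,"fingers":6},{"tx":0,"ty":0,"tz":-3,"roll":0,"fingers":6},{"tx":0,"ty":0,"tz":0,"roll":0,"fingers":6},{"tx":0,"ty":0,"tz":0,"roll":0,"fingers":6},{"tx":0,"ty":0,"tz":0,"roll":0,"fingers":6}])

```text
time: 16.9
tcp_pos: [0.5008, -0.3291, 0.2143]
orientation: [0.675, 0.738, -0.0, -0.001]
contact_force: [0.1, 0.6, -1.0]
opening: 0.633
finger_force: 0.0
```

```bash
python3 - <<'E'
from h import *
A=cv2.resize(bot.snapshot("side")[70:260,170:430],None,fx=3,fy=3,interpolation=2)
cv2.imwrite("pics/chk7.png",A)
E
```

```text
(no output)
```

View pics/chk7.png

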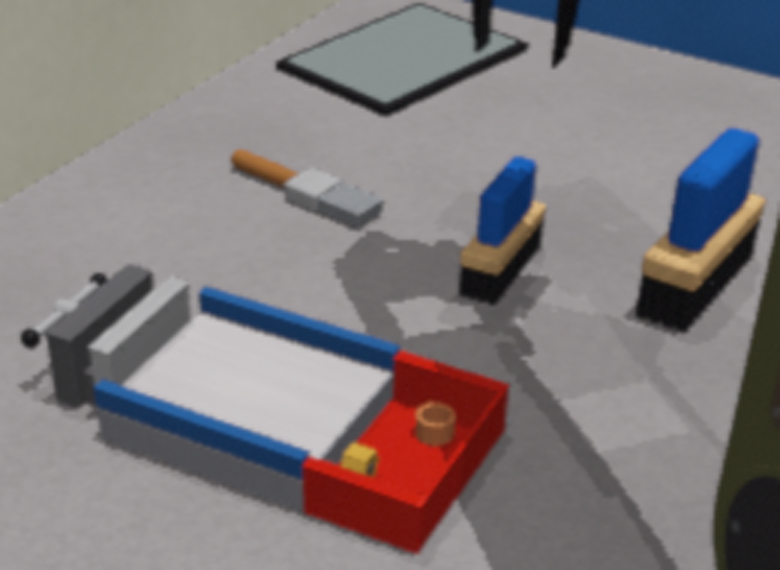

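The brush stands upright and released at (500,235). The stub (358,460) and ring (435,423) are in the tray.

```bash
python3 -c "
from cell import bot
print(bot.close_job())"
```

```text
the job is handed in; nothing more can be done
None
```

I swept both scrap pieces into the red tray, stood the brush upright and released on the bench clear of the vise, and handed the job in at about 17 s; no verdict came back.

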